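Knock the jammed spacer out of the blister-card stand

ROBOT

A 6-joint arm with a two-finger parallel gripper is mounted at the origin on the work surface. World frame = base frame: x ahead of the robot, y to its left, z up, the work surface at z = 0. Lengths are in mm, angles in rad, forces in N, time in s.
With the tool pointing down it reaches from about 250 to 775 mm from the base axis. Payload 8.9 kg.
Tool frame: the origin (TCP) lies at the very end of the fingers, on their centre line; the grasp point (between the pads) lies robot.grasp_offset behind it (robot.grasp_offset is the distance from the TCP to the grasp point, in mm); z points along the fingers, y is the direction in which the jaws open and shut (so a half turn about z gives the same grasp; the last joint's range is limited). The gripper opens to 85 mm and grips with 20 to 120 N. Pads are 22 mm wide; open, the fingers measure 114 mm over their backs; the gripper's body (76 mm by 85 mm) begins 54 mm behind the grasp point. The pads swing forward as they close: fully open they stand 13 mm farther back than shut.
Start: joints at [1.15, 0.291, -0.153, 1.127, 0, 1.431], TCP at [145.989, 504.293, 231.305] pointing down, gripper open.
Joint ranges: [-2.52, 2.52], [-0.91, 1.74], [-1.3, 1.37], [-1.96, 2.02], [-1.52, 1.47], [-3.14, 3.14]. Speed limits (rad/s): [2.22, 2.22, 2.79, 3.14, 3.14, 3.14].

INTERFACE

Orientations are given as a rotation vector (axis times angle).
In Python, from bench import robot, optics gives the robot as it stands. The module is installed in compiled form; this text tells all that it offers.
- The arm moves only by the tool jog_arm, never from a script. Its argument "motion" is one flat list of numbers, 4 for each row, row after row: the shift along the tool's x, y, z in units of 0.25 m (1.0 is 0.25 m), then the turn about the tool's z in units of 30 degrees (1.0 is 30 degrees). In form: [dx, dy, dz, roll, dx, dy, dz, roll, ...]. A call has 1 to 8 rows; each row is the pose to reach, as a shift and turn from the pose commanded when the call began, along the tool's axes at that moment; what a row does not reach only later rows make up. A row lasts 1/8 s, in which the tool goes at most 62.5 mm and 10.7 degrees, less where a joint would pass 70% of its speed; a pose out of reach is approached as far as the arm can. A call with a number of a shift or a turn outside -1 to 1 is refused whole. A call with a gripper value outside its range is refused whole. "fingers" is the finger opening in mm, from 0 to 85.4, set as the call begins (left out, the last holds). The fingers move at their own pace and stop on an object; "force" is the grip in N (left out, the last holds). Time passes only in rows, so rows that repeat a pose let the fingers close. It gives the time, the measured TCP pose, the force and the opening at its end, in the units of the state.
- robot.read_state(): the state, without advancing time (a new reading comes with each control period).
- optics.snapshot(name): name is "side" or "top" or "wrist"; returns the picture (384x512x3 uint8, red, green, blue); there is no depth.
- optics.camera_params(name): a dict with "K" (3x3 intrinsics, pixels), "dist" ([k1, k2, p1, p2, k3] as OpenCV has them; the pictures are not rectified), "origin" and "rotation" of the camera in the world. Camera axes: x right, y down, z forward; pixel columns grow to the right and rows downward; lengths in mm; the calibration is good to about 2 mm. A picture is of the moment at which its call begins: read the wrist's pose just before it. camera_params takes no time and is no camera call; for the wrist camera it gives the pose at the moment of the call.
- robot.job_done(): hands the job in, once; it reports no verdict.
The state is a dict: "clock": time; "joints": joint angles; "qvel": joint speeds; "joint_torque": joint torques, N m; "tool_pos": TCP position; "ee_rot": TCP orientation; "contact_force": force on the tool from outside, world axes, zero at the start; "wrist_torque": the same for the moment, N m; "width": opening from 0.0 (shut) to 1.0 (fully open).
Only numpy, scipy, OpenCV 4.12 (cv2) and the standard library are available. Lean on these libraries where they do the work, as an engineer would, in place of code of your own. Each camera call takes 0.05 s, during which the arm holds its last target. There are 200 camera calls.

TASK

The red spacer is jammed under the lips of the sloping blister-card stand. Take the blue nylon block from the green dish and, using the block and not the fingers, knock the spacer along its track towards the green end stop until it is completely clear of the dark lips, then stand the block upright back in the green dish. Then lift the spacer out by its fin, set it down gently, standing on its base, in the steel tray, and let go; do not drop anything or disturb the amber bottle, the tub or the carton.

Things in the scene. Friction and masses are not known exactly. Their poses are not given: they have to be found in the camera images.
- plate: Sloping aluminium plate of the stand, fixed; spans x -105 to 140, y -55 to 55 mm. Origin on its upper surface in the middle of the spacer's track, 75 mm above the counter. x is level, along the track, the way to knock (to the green stop); y points up the slope (30 deg from level); z is square to the plate, 30 deg from vertical. Bare before x -50; a flat blister card lies beyond the stop.
- lips (a point): Midpoint between the tops of the two dark lips, 17.5 mm above the plate. They hold down both edges of the spacer's base from plate x -50 to -14; undersides 11.5 mm above the plate, open gap between them 32 mm (y -16 to 16), outer edges y +-32. Under the upper one a brass sprung shoe presses the spacer sideways with about 5 N: sliding it takes about 6 to 18 N, lifting it is impossible.
- free_track (a point): Middle of the open part of the track, on the plate surface at plate x 14 (axes as the plate). It runs from the lips' end at x -14 to the green stop at x 42, open above, between low grey walls 9 mm high, inner faces y +-22.5, outer y +-31.5. The spacer can be lifted out here.
- end_stop (a point): Top middle of the green end stop's face that looks at the spacer, at plate x 42; the stop is a fixed wall 44 mm wide, 8 mm thick, 55 mm high above the plate.
- spacer_mid (a point): Red spacer, about 120 g, loose but wedged: base 40 x 40 mm, 10 thick, with a fin along its middle, 40 long (x), 12 thick (y), top 50 mm above the underside; ends flush. This point: its centre, 25 mm above the underside. At the start its axes are the plate's, centre at plate x -32 to -24. It is fully clear of the lips at plate x 6 or more (10 to 20 is right); at 22 it meets the stop.
- block_mid (a point): Blue nylon knocking block, about 80 g, 34 mm along its x, 20 mm along its y (grip across this), 80 mm tall along z, standing upright in the green dish. This point is its centre, 40 mm above its underside. It fits between the lips.
- dish_in (a point): Centre of the inner floor of the square green dish, 110 x 110 mm outside, 16 mm high, walls 4 mm, fixed. Axes along its sides, z up.
- tray_in (a point): Centre of the inner floor of the steel tray, 140 mm (its x) by 120 mm (its y) outside, 16 mm high, walls 4 mm, fixed. z up.
- amber: Amber bottle with white cap, 60 mm across, 140 mm tall, standing on the counter. Origin at its underside. Bystander.
- tub: White tub with yellow lid, 72 mm across, 85 mm tall, on the counter. Origin at its underside. Bystander.
- carton: White and blue carton, 45 x 90 mm, 50 mm tall, on the counter. Origin at its underside. Bystander.

How it is judged:
By the outcome, as a careful person would: the job done as asked, in the order asked, and still so for the second after the job is handed in, with the robot touching nothing.
It also fails if it takes over 54 s, if anything falls off the work surface, if the arm or the gripper's body presses on something with over 40 N, if the wrist force passes 120 N, or if a joint passes its speed limit or range.

## Working session

There is one attempt and no reset: what is moved stays moved. The work goes in short steps, Python scripts to look and compute and a tool call to move; the robot and the scene stay as the last step left them, time stands still between calls to the robot, and variables do not carry over. Pictures are saved under pics/ and viewed, about 8 in all and at most 12, crops included, and the job is handed in when it is done.

Besides the shell and the picture viewer there is one more tool, called after "Request:" as name(argument=value, ...) on one line, values as JSON. jog_arm: Moves the arm, as the interface text tells. Shifts and turns lie within -1 to 1; 1 stands for 0.25 m of shift or 30 degrees of turn. Its arguments: {"type":"object","properties":{"motion":{"type":"array","items":{"type":"number","minimum":-1,"maximum":1}},"fingers":{"type":"number"},"force":{"type":"number"}},"required":["motion"]}

```bash
mkdir -p pics; ls; python3 - <<'E'
from bench import robot, optics
import cv2,numpy as np
print(robot.read_state(), robot.grasp_offset)
ims=[]
for n in ["side","top","wrist"]:
    p=optics.camera_params(n); im=optics.snapshot(n); cv2.imwrite(f"pics/{n}0.png",im[:,:,::-1]); ims.append(im[:,:,::-1])
    print(n,{k:np.round(v,4).tolist() for k,v in p.items()})
E
```

```text
pics
{'clock': 0.0, 'joints': array([ 1.14968851e+00,  2.91263243e-01, -1.54145319e-01,  1.12666660e+00,
        4.03238476e-06,  1.43148675e+00]), 'qvel': array([ 4.03473269e-04, -1.51232965e-03,  1.44707245e-03,  7.55831738e-05,
       -1.47534552e-03, -1.23347047e-03]), 'joint_torque': array([-2.80910252e-03, -5.37146473e+01,  3.31372869e+01,  1.59954967e-02,
       -6.52023446e-04,  6.86379220e-07]), 'tool_pos': array([145.81473888, 503.89291158, 230.73405229]), 'ee_rot': array([-4.41134184e-01, -3.11010529e+00,  1.92846937e-03]), 'contact_force': array([-0.21883695, -0.70621997,  0.3516877 ]), 'wrist_torque': array([ 0.02477635,  0.00201644, -0.00554256]), 'width': 1.001602890164648} 18.700000000000003
side {'K': [[348.933, 0.0, 257.0907], [0.0, 348.933, 196.587], [0.0, 0.0, 1.0]], 'dist': [-0.0569, 0.0, 0.0, 0.0, 0.0], 'origin': [441.311, 693.596, 827.3622], 'rotation': [-0.1542, 2.8671, -1.1416]}
top {'K': [[367.3273, 0.0, 257.1979], [0.0, 367.3273, 189.7122], [0.0, 0.0, 1.0]], 'dist': [0.004, 0.0, 0.0, 0.0, 0.0], 'origin': [432.3985, -23.7783, 1043.7888], 'rotation': [-2.1547, 2.1352, -0.1245]}
wrist {'K': [[303.8078, 0.0, 259.4762], [0.0, 303.8078, 192.7307], [0.0, 0.0, 1.0]], 'dist': [-0.0176, 0.0, 0.0, 0.0, 0.0], 'origin': [81.9787, 523.0189, 373.4361], 'rotation': [2.3282, 1.7506, 0.2384]}
```

View pics/top0.png

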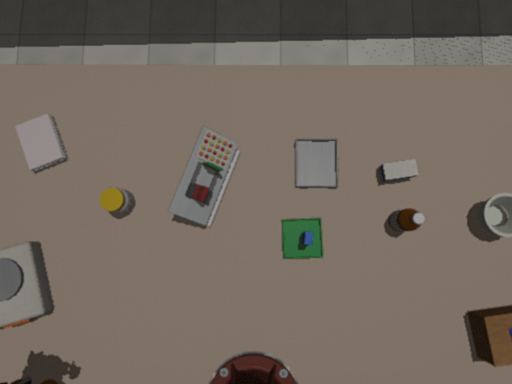

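View pics/side0.png

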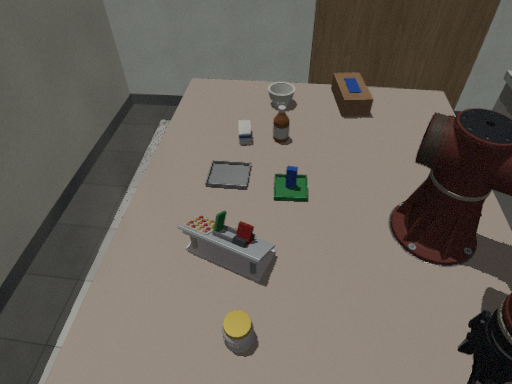

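```bash
cat > h.py <<'E'
from bench import robot, optics
import cv2, numpy as np
from scipy.spatial.transform import Rotation as R
def snap(n,tag=None):
    p=optics.camera_params(n); im=optics.snapshot(n)[:,:,::-1].copy()
    if tag: cv2.imwrite(f"pics/{tag}.png",im)
    return p,im
def rays(p,uv):
    q=cv2.undistortPoints(np.float64(uv).reshape(-1,1,2),p["K"],np.float64(p["dist"])).reshape(-1,2)
    return np.c_[q,np.ones(len(q))]@R.from_rotvec(p["rotation"]).as_matrix().T
def onz(p,uv,z):
    d=rays(p,uv); o=np.array(p["origin"]); return o+d*((z-o[2])/d[:,2])[:,None]
def onplane(p,uv,c,n):
    d=rays(p,uv); o=np.array(p["origin"]); return o+d*(((c-o)@n)/(d@n))[:,None]
def proj(p,X):
    rot=R.from_rotvec(p["rotation"]).inv(); 
    return cv2.projectPoints(np.float64(X).reshape(-1,1,3),rot.as_rotvec(),-rot.apply(p["origin"]),p["K"],np.float64(p["dist"]))[0].reshape(-1,2)
def mask(im,lo,hi):
    return cv2.inRange(cv2.cvtColor(im,cv2.COLOR_BGR2HSV),np.array(lo),np.array(hi))
def blobs(m,amin=15):
    n,_,s,c=cv2.connectedComponentsWithStats(m); return [(int(s[i,4]),s[i,:4].tolist(),c[i].round(1).tolist()) for i in range(1,n) if s[i,4]>=amin]
def go(x,y,z,yaw_h=None):
    """move numbers to a TCP target; yaw_h: wanted world angle (deg) of the jaw axis, modulo 180"""
    s=robot.read_state(); M=R.from_rotvec(s["ee_rot"]).as_matrix()
    d=M.T@(np.array([x,y,z])-s["tool_pos"]); print("units",(d/250).round(3))
    a=np.degrees(np.arctan2(M[1,1],M[0,1])); print("jaw angle",a.round(2),"J6",s["joints"][5].round(2))
    if yaw_h is not None:
        t=-((yaw_h-a+90)%180-90); print("roll units",round(t/30,3),"(deg",round(t,2),")")
E
python3 - <<'E'
from h import *
p=optics.camera_params("top"); q=optics.camera_params("side")
im=cv2.imread("pics/top0.png"); 
for nm,lo,hi,z in [("blue",(105,120,60),(130,255,255),80),("green",(50,120,40),(85,255,255),8),("red",(0,150,90),(6,255,255),110),("yellow",(20,150,120),(35,255,255),85)]:
    for b in blobs(mask(im,lo,hi)): print(nm,b,onz(p,[b[2]],z).round(0).tolist())
print("plate corners",onz(p,[(205,128),(239,150),(209,225),(171,193)],75).round(0).tolist())
print("tray,bottle,carton",onz(p,[(316,164),(407,218),(399,170)],0).round(0).tolist(), proj(p,[0,0,0]))
w=cv2.imread("pics/wrist0.png"); s=robot.read_state(); pw=optics.camera_params("wrist")
M=R.from_rotvec(s["ee_rot"]).as_matrix(); print("tool axes",M.round(3).tolist()); print("cam in tool",(M.T@(pw["origin"]-s["tool_pos"])).round(1), (M.T@R.from_rotvec(pw["rotation"]).as_matrix()).round(3).tolist())
go(330,180,330,0)
E
```

```text
blue (101, [304, 232, 9, 13], [307.8, 237.9]) [[436.0, -140.0, 80.0]]
green (21, [209, 163, 13, 7], [215.1, 166.4]) [[637.0, 116.0, 8.0]]
green (1243, [283, 219, 39, 39], [301.1, 238.2]) [[435.0, -130.0, 8.0]]
red (39, [200, 187, 8, 14], [203.5, 193.5]) [[546.0, 130.0, 110.0]]
yellow (404, [100, 188, 23, 23], [111.0, 199.0]) [[532.0, 379.0, 85.0]]
plate corners [[730.0, 137.0, 75.0], [669.0, 43.0, 75.0], [467.0, 119.0, 75.0], [551.0, 223.0, 75.0]]
tray,bottle,carton [[648.0, -175.0, 0.0], [495.0, -429.0, 0.0], [632.0, -412.0, 0.0]] [[252.89646979 402.81235482]]
tool axes [[-0.961, 0.278, -0.0], [0.278, 0.961, -0.001], [0.0, -0.001, -1.0]]
cam in tool [  66.7    0.4 -142.6] [[0.0, -0.963, -0.27], [1.0, 0.0, -0.0], [0.0, -0.27, 0.963]]
units [-1.068 -1.04  -0.396]
jaw angle 73.86 J6 1.43
roll units 2.462 (deg 73.86 )
```

Request:
jog_arm(motion=[-0.2, -0.1, 0, 0, -0.4, -0.2, 0, 0, -0.6, -0.3, 0, 0, -0.8, -0.4, 0, 0, -1, -0.49, 0, 0])

```text
clock: 0.78
tool_pos: [353.1, 315.6, 231.3]
ee_rot: [-0.441, -3.11, -0.0]
contact_force: [0.9, 0.4, -0.1]
width: 1.001
```

Request:
jog_arm(motion=[-0.2, -0.1, 0, 0, -0.4, -0.2, 0, 0, -0.6, -0.3, 0, 0, -0.8, -0.4, 0, 0, -1, -0.49, 0, 0, -1, -0.49, 0, 0, -1, -0.49, 0, 0])

```text
clock: 1.65
tool_pos: [557.6, 129.9, 230.8]
ee_rot: [-0.442, -3.109, 0.0]
contact_force: [-0.9, 0.5, 0.5]
width: 1.002
```

```bash
python3 - <<'E'
from h import *
s=robot.read_state(); print(s["clock"],s["tool_pos"],s["ee_rot"],s["joints"].round(2))
p,im=snap("wrist","w1"); cv2.imwrite("pics/w1b.png",cv2.resize(im,(768,576),interpolation=cv2.INTER_CUBIC))
E
```

```text
1.65 [557.59776082 129.87749718 230.80988023] [-4.41861287e-01 -3.10893219e+00  1.10670759e-04] [ 0.1   0.38 -0.02  1.17  0.    0.38]
```

View pics/w1b.png

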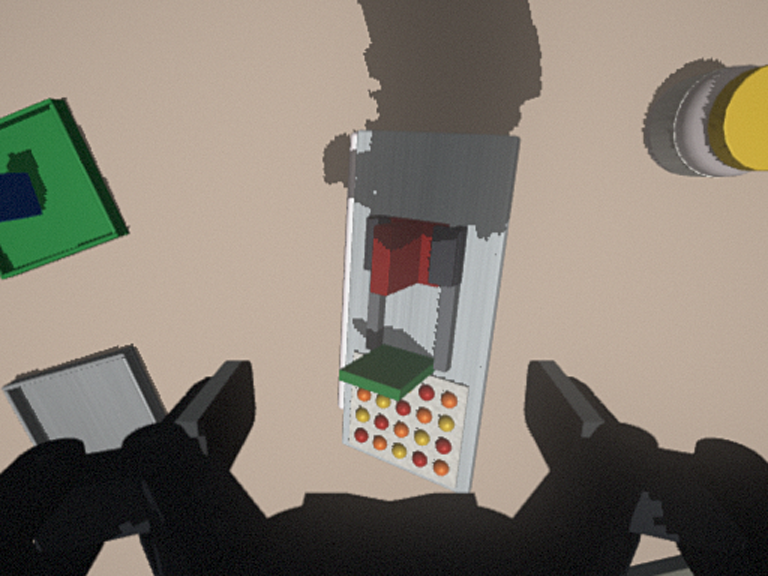

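```bash
cat >> h.py <<'E'
E
python3 - <<'E'
from h import *
p=optics.camera_params("wrist"); k=512/768.
f=lambda u,v,z: onz(p,[(u*k,v*k)],z)[0]
BR=f(519,137,102.5); FR=f(470,493,102.5); BL=f(351,131,47.5); BL2=f(358,131,47.5)
d=FR-BR; yaw=np.degrees(np.arctan2(d[1],d[0])); print(BR,FR,BL,BL2,"len",np.linalg.norm(d),"yaw",yaw, "width",np.linalg.norm((BL-BR)[:2]),"width yaw",np.degrees(np.arctan2(*(BR-BL)[1::-1]))-90)
a=np.radians(yaw); ex=np.array([np.cos(a),np.sin(a),0]); eh=np.array([-np.sin(a),np.cos(a),0]); c=np.cos(np.pi/6); s=.5
ey=eh*c+np.array([0,0,s]); ez=np.cross(ex,ey)
for nm,P,l in [("BR",BR,(-105,55)),("FR",FR,(140,55)),("BL",BL,(-105,-55)),("BL2",BL2,(-105,-55))]: print(nm,(P-ex*l[0]-ey*l[1]).round(1))
O=(BR-ex*-105-ey*55+FR-ex*140-ey*55)/2
im=cv2.imread("pics/w1.png"); im2=cv2.resize(im,None,fx=1.5,fy=1.5,interpolation=cv2.INTER_CUBIC)
pts=lambda L:proj(p,[O+ex*x+ey*y+ez*z for x,y,z in L])*1.5
def dl(L,col): cv2.polylines(im2,[np.int32(pts(L).round())],True,col,1)
dl([(-105,-55,0),(140,-55,0),(140,55,0),(-105,55,0)],(255,0,255))
for g in (1,-1): dl([(-50,16*g,17.5),(-14,16*g,17.5),(-14,32*g,17.5),(-50,32*g,17.5)],(255,255,0))
dl([(42,-22,55),(50,-22,55),(50,22,55),(42,22,55)],(0,255,255))
for x in (-28,): dl([(x-20,-6,50),(x+20,-6,50),(x+20,6,50),(x-20,6,50)],(255,255,255)); dl([(x-20,-20,10),(x+20,-20,10),(x+20,20,10),(x-20,20,10)],(0,255,0))
cv2.imwrite("pics/w1c.png",cv2.resize(im2[110:510,310:560],None,fx=1.5,fy=1.5))
# dish + tray
for b in blobs(mask(im,(50,120,30),(85,255,255)),100)+blobs(mask(im,(105,120,40),(130,255,255)),50): print(b)
E
```

```text
[500.64444716 223.60473062 102.5       ] [726.42268699 141.44819157 102.5       ] [466.70477012 129.7606207   47.5       ] [468.02844466 134.32740614  47.5       ] len 240.26133790425598 yaw -19.995513742347782 width 99.79287871906067 width yaw -19.883039371529463
BR [583.  142.9  75. ]
FR [578.6 144.6  75. ]
BL [581.7 138.6  75. ]
BL2 [583.  143.2  75. ]
(6047, [0, 66, 85, 120], [34.9, 126.3])
(681, [0, 115, 27, 32], [11.1, 131.0])
```

View pics/w1c.png

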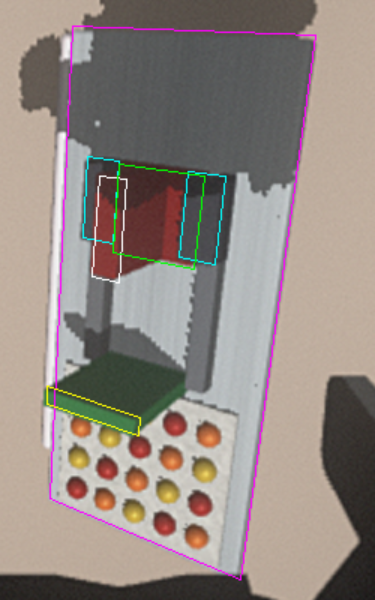

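Request:
jog_arm(motion=[0.05, -0.25, 0, 0, 0.1, -0.5, 0, 0, 0.15, -0.75, 0, 0, 0.2, -1, 0, 0, 0.2, -1, 0, 0, 0.2, -1, 0, 0, 0.2, -1, 0, 0])

```text
clock: 2.58
tool_pos: [441.0, -94.9, 231.4]
ee_rot: [0.438, 3.111, 0.0]
contact_force: [0.1, 0.4, -0.2]
width: 0.998
```

```bash
python3 - <<'E'
from h import *
s=robot.read_state(); print(s["clock"],s["tool_pos"],s["ee_rot"])
p,im=snap("wrist","w2"); cv2.imwrite("pics/w2b.png",cv2.resize(im,(768,576),interpolation=cv2.INTER_CUBIC))
E
```

```text
2.575 [441.0463601  -94.91092965 231.38690103] [4.37616073e-01 3.11069947e+00 4.31239981e-04]
```

View pics/w2b.png

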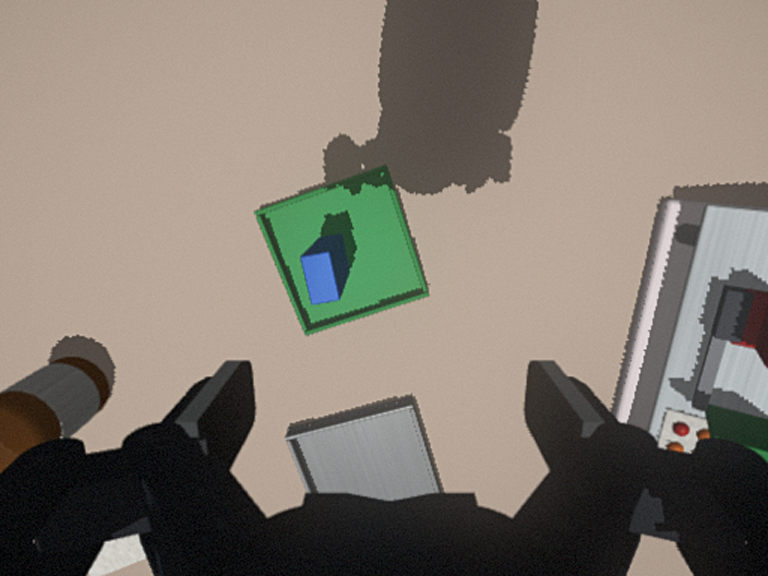

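```bash
python3 - <<'E'
from h import *
p=optics.camera_params("wrist"); im=cv2.imread("pics/w2.png")
m=mask(im,(105,100,150),(130,255,255)); c=max(cv2.findContours(m,0,1)[0],key=cv2.contourArea)
P=onz(p,c.reshape(-1,2),83)[:,:2].astype(np.float32); r=cv2.minAreaRect(P); B=cv2.boxPoints(r)
print("block",r); e=B[1]-B[0],B[2]-B[1]; print([(np.linalg.norm(v),np.degrees(np.arctan2(v[1],v[0]))) for v in e])
D=onz(p,np.array([(257,212),(387,167),(428,293),(308,332)])/1.5,16)[:,:2]; print("dish",D.round(1).tolist(),D.mean(0),[ (np.linalg.norm(D[i]-D[i-1]).round(1),np.degrees(np.arctan2(*(D[i]-D[i-1])[::-1])).round(1)) for i in range(4)])
T=onz(p,np.array([(287,433),(414,399)])/1.5,16)[:,:2]; print("tray edge",T,np.linalg.norm(T[1]-T[0]),np.degrees(np.arctan2(*(T[1]-T[0])[::-1])))
go(440,-130,231,90)
E
```

```text
block ((435.4795227050781, -140.74720764160156), (18.952232360839844, 32.50162124633789), 84.68058776855469)
[(np.float32(32.501606), np.float32(-5.319405)), (np.float32(18.952227), np.float32(84.680595))]
dish [[385.0, -185.9], [380.4, -79.0], [485.4, -74.4], [490.6, -179.7]] [ 435.33932759 -129.73801684] [(np.float64(105.8), np.float64(-176.6)), (np.float64(107.0), np.float64(92.5)), (np.float64(105.1), np.float64(2.5)), (np.float64(105.5), np.float64(-87.2))]
tray edge [[ 577.11859792 -229.08135156]
 [ 575.51734012 -110.60928452]] 118.48288778019419 90.77435745164549
units [-0.035 -0.136  0.001]
jaw angle 73.99 J6 -0.1
roll units -0.534 (deg -16.01 )
```

Request:
jog_arm(motion=[-0.03, -0.182, 0.1, -0.356, -0.03, -0.182, 0.2, -0.356, -0.03, -0.182, 0.4, -0.356, -0.03, -0.182, 0.6, -0.356, -0.03, -0.182, 0.72, -0.356, -0.03, -0.182, 0.776, -0.356, -0.03, -0.182, 0.776, -0.356], fingers=52, force=40)

```text
clock: 3.5
tool_pos: [435.2, -141.4, 37.0]
ee_rot: [-0.148, -3.137, -0.001]
contact_force: [0.3, 0.2, -1.1]
width: 0.609
```

```bash
python3 - <<'E'
from h import *
go(435.5,-140.7,37,84.7)
p,im=snap("wrist","w3"); cv2.imwrite("pics/w3b.png",im[100:384,100:412])
E
```

```text
units [-0.001  0.003 -0.   ]
jaw angle 84.6 J6 -0.38
roll units -0.003 (deg -0.1 )
```

View pics/w3b.png

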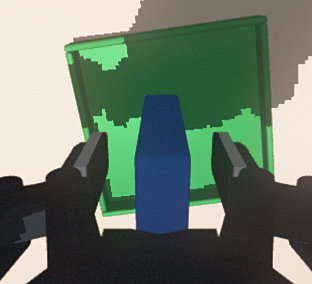

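Request:
jog_arm(motion=[0, 0, 0, 0, 0, 0, 0, 0, 0, 0, 0, 0, 0, 0, 0, 0], fingers=0, force=80)

```text
clock: 4.05
tool_pos: [435.9, -142.4, 38.2]
ee_rot: [0.15, 3.136, -0.001]
contact_force: [-0.3, 0.5, 7.9]
width: 0.224
```

Request:
jog_arm(motion=[0, 0, 0, 0, 0, 0, 0, 0, 0, 0, -0.1, 0, 0, 0, -0.3, 0, 0, 0, -0.5, 0, 0, 0, -0.7, 0, 0, 0, -0.7, 0])

```text
clock: 4.92
tool_pos: [437.2, -143.2, 216.0]
ee_rot: [0.15, 3.132, -0.005]
contact_force: [0.3, -1.2, -1.5]
width: 0.219
```

```bash
python3 - <<'E'
from h import *
# plate frame
a=np.radians(-20); ex=np.array([np.cos(a),np.sin(a),0]); eh=np.array([-np.sin(a),np.cos(a),0]); O=np.array([581.5,143.7,75])
T=O-85*ex-7*eh; print(T); go(T[0],T[1],212,70)
E
```

```text
[499.23198623 166.19386384  75.        ]
units [-0.129  1.256  0.013]
jaw angle 84.53 J6 -0.38
roll units 0.484 (deg 14.53 )
```

Request:
jog_arm(motion=[-0.02, 0.22, 0, 0.12, -0.04, 0.44, 0, 0.24, -0.08, 0.66, 0, 0.36, -0.1, 0.83, 0, 0.484, -0.129, 1, 0.013, 0.484, -0.129, 1, 0.013, 0.484])

```text
clock: 5.68
tool_pos: [490.6, 105.9, 207.6]
ee_rot: [-0.539, -3.093, -0.0]
contact_force: [-0.3, -0.8, -1.7]
width: 0.223
```

```bash
python3 - <<'E'
from h import *
go(499.2,166.2,118,70)
E
```

```text
units [0.049 0.239 0.359]
jaw angle 70.21 J6 0.41
roll units 0.007 (deg 0.21 )
```

Request:
jog_arm(motion=[0.049, 0.239, 0, 0, 0.049, 0.239, 0.15, 0, 0.049, 0.239, 0.28, 0, 0.049, 0.239, 0.34, 0, 0.049, 0.239, 0.359, 0, 0.049, 0.239, 0.359, 0])

```text
clock: 6.42
tool_pos: [500.4, 163.7, 119.9]
ee_rot: [0.546, 3.093, 0.0]
contact_force: [0.4, -0.5, -1.2]
width: 0.223
```

Request:
jog_arm(motion=[0, 0, 0.008, 0, 0, 0, 0.008, 0])

```text
clock: 6.68
tool_pos: [500.3, 164.0, 117.8]
ee_rot: [0.545, 3.093, 0.001]
contact_force: [0.5, 0.3, -0.4]
width: 0.221
```

Request:
jog_arm(motion=[0, 0, 0.008, 0, 0, 0, 0.008, 0])

```text
clock: 6.92
tool_pos: [499.9, 164.0, 115.3]
ee_rot: [-0.545, -3.094, 0.0]
contact_force: [0.1, 0.1, -0.5]
width: 0.22
```

```bash
python3 - <<'E'
from h import *
s=robot.read_state(); print(s["tool_pos"],s["contact_force"]); go(499.2,166.2,112,70)
p,im=snap("wrist","w4"); cv2.imwrite("pics/w4b.png",cv2.resize(im[60:300,120:400],None,fx=2,fy=2,interpolation=cv2.INTER_CUBIC))
E
```

```text
[499.87735134 164.01996826 115.26827287] [ 0.06272406  0.11218925 -0.54191473]
units [0.006 0.007 0.013]
jaw angle 70.01 J6 0.53
roll units 0.0 (deg 0.01 )
```

View pics/w4b.png

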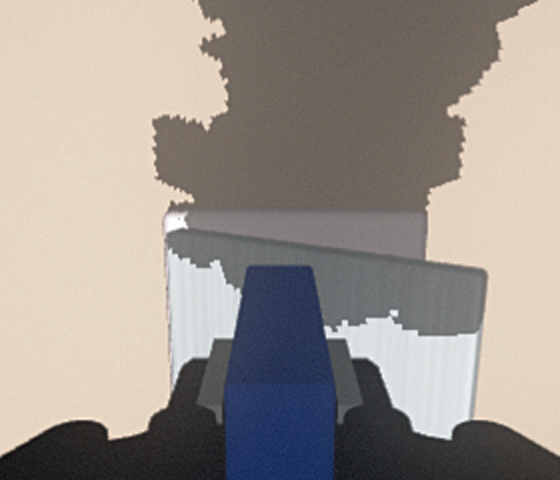

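```bash
python3 - <<'E'
from h import *
p=optics.camera_params("wrist")
BL=onz(p,[(203,175.5)],47.5)[0]; BR=onz(p,[(363.5,194)],102.5)[0]
a=np.radians(-20); ex=np.array([np.cos(a),np.sin(a),0]); eh=np.array([-np.sin(a),np.cos(a),0]); ey=eh*np.cos(np.pi/6)+[0,0,.5]
print(BL,BR,np.linalg.norm((BR-BL)[:2]),np.degrees(np.arctan2(*(BR-BL)[1::-1]))-90, BL+105*ex+55*ey, BR+105*ex-55*ey)
E
```

```text
[467.20810549 133.77932573  47.5       ] [497.90069841 224.21565779 102.5       ] 95.50269847988253 -18.74636123467411 [582.16672797 142.62608315  75.        ] [580.27752629 143.54467026  75.        ]
```

Request:
jog_arm(motion=[0, 0.007, 0.008, 0, 0, 0.007, 0.008, 0])

```text
clock: 7.22
tool_pos: [500.5, 165.8, 113.1]
ee_rot: [-0.545, -3.094, 0.0]
contact_force: [0.3, -0.5, -0.3]
width: 0.221
```

Request:
jog_arm(motion=[0, 0, 0.006, 0, 0, 0, 0.006, 0])

```text
clock: 7.48
tool_pos: [500.7, 165.7, 112.1]
ee_rot: [0.545, 3.094, 0.0]
contact_force: [-0.9, -1.3, 3.2]
width: 0.226
```

Request:
jog_arm(motion=[0, 0, 0.006, 0, 0, 0, 0.006, 0])

```text
clock: 7.72
tool_pos: [500.9, 165.7, 111.8]
ee_rot: [0.545, 3.093, 0.001]
contact_force: [-5.9, -1.1, 17.7]
width: 0.224
```

Request:
jog_arm(motion=[0, 0, -0.018, 0, 0, 0, -0.018, 0, -0.02, 0, -0.018, 0, -0.04, 0, -0.018, 0, -0.06, 0, -0.018, 0, -0.07, 0, -0.018, 0, -0.08, 0, -0.018, 0, -0.08, 0, -0.018, 0])

```text
clock: 8.72
tool_pos: [517.7, 159.2, 114.4]
ee_rot: [-0.544, -3.091, -0.0]
contact_force: [-6.0, 2.0, 0.6]
width: 0.223
```

Request:
jog_arm(motion=[-0.012, 0, 0, 0, -0.024, 0, 0, 0, -0.036, 0, 0, 0, -0.048, 0, 0, 0, -0.06, 0, 0, 0])

```text
clock: 9.35
tool_pos: [530.7, 154.3, 114.2]
ee_rot: [-0.543, -3.089, -0.0]
contact_force: [-9.7, 2.7, 4.1]
width: 0.224
```

```bash
python3 - <<'E'
from h import *
s=robot.read_state(); d=s["tool_pos"]-[581.2,143.1,75]; a=np.radians(-20)
print(d@[np.cos(a),np.sin(a),0],d@[-np.sin(a),np.cos(a),0],s["contact_force"],s["wrist_torque"],s["clock"])
p,im=snap("wrist","w5"); cv2.imwrite("pics/w5b.png",cv2.resize(im[60:300,120:400],None,fx=2,fy=2,interpolation=cv2.INTER_CUBIC))
E
```

```text
-51.25813343581795 -6.7637209091841894 [-9.74843967  2.66864182  4.13964447] [ 0.78412004  2.11273854 -0.07818862] 9.35
```

Request:
jog_arm(motion=[-0.015, 0, 0, 0, -0.03, 0, 0, 0, -0.045, 0, 0, 0, -0.06, 0, 0, 0, -0.075, 0, 0, 0, -0.09, 0, 0, 0, -0.09, 0, 0, 0])

```text
clock: 10.28
tool_pos: [554.9, 145.6, 114.7]
ee_rot: [0.546, 3.094, -0.001]
contact_force: [0.5, -1.7, -2.0]
width: 0.231
```

```bash
python3 - <<'E'
from h import *
s=robot.read_state(); d=s["tool_pos"]-[581.2,143.1,75]; a=np.radians(-20)
print(d@[np.cos(a),np.sin(a),0],d@[-np.sin(a),np.cos(a),0],s["contact_force"],s["wrist_torque"],s["clock"])
_,im=snap("side","s6"); _,it=snap("top","t6")
cv2.imwrite("pics/s6b.png",np.hstack([cv2.resize(im[200:280,170:285],None,fx=4,fy=4,interpolation=cv2.INTER_CUBIC),cv2.resize(it[120:200,165:245],None,fx=4,fy=4,interpolation=cv2.INTER_CUBIC)]))
E
```

```text
-25.528355364249574 -6.638115836175867 [ 0.50066171 -1.66718499 -1.95055626] [-4.56347860e-01  8.27072406e-02 -2.85229536e-04] 10.275
```

View pics/s6b.png

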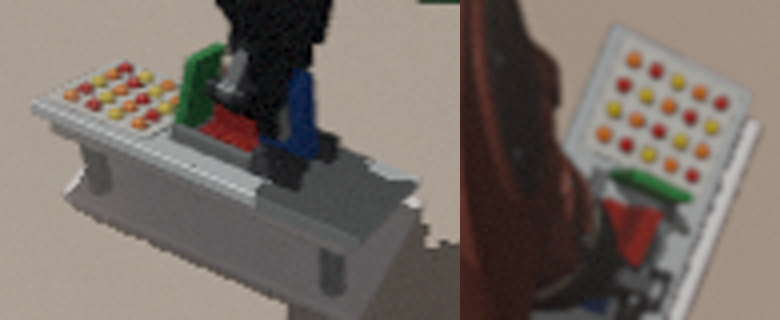

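```bash
python3 - <<'E'
from h import *
a=np.radians(-20); c=np.cos(np.pi/6); ex=np.array([np.cos(a),np.sin(a),0]); eh=np.array([-np.sin(a),np.cos(a),0]); ey=eh*c+[0,0,.5]; ez=np.cross(ex,ey); O=np.array([581.2,143.1,75])
W=lambda x,y,z:O+x*ex+y*ey+z*ez
for n,o in (("side",(170,200)),("top",(165,120))):
    p=optics.camera_params(n); im=cv2.imread(f"pics/{n[0]}6.png")
    print(n,blobs(mask(im,(0,130,70),(8,255,255)),8)[:6])
    f=lambda L:((proj(p,[W(*q) for q in L])-o)*4+[460*(n=="top"),0]).round(0).tolist()
    for x in (8,12,16): print(x,"fin top front/rear,base top uphill front/rear",f([(x+20,-6,50),(x+20,6,50),(x-20,6,50),(x-20,-6,50),(x+20,20,10),(x-20,20,10)]))
    print("stop top front",f([(42,-22,55),(42,22,55)]), "lip front upper outer top",f([(-14,32,17.5)]))
E
```

```text
side [(46, [273, 0, 15, 10], [278.3, 3.3]), (362, [247, 0, 63, 35], [278.9, 16.6]), (9, [306, 0, 4, 5], [307.1, 2.0]), (15, [312, 0, 6, 4], [314.8, 1.5]), (34, [260, 4, 12, 14], [265.9, 10.5]), (22, [251, 15, 8, 9], [254.1, 19.0])]
8 fin top front/rear,base top uphill front/rear [[227.0, 66.0], [218.0, 71.0], [271.0, 92.0], [279.0, 86.0], [197.0, 132.0], [250.0, 153.0]]
12 fin top front/rear,base top uphill front/rear [[222.0, 64.0], [213.0, 69.0], [266.0, 90.0], [274.0, 84.0], [192.0, 129.0], [245.0, 151.0]]
16 fin top front/rear,base top uphill front/rear [[216.0, 62.0], [208.0, 67.0], [261.0, 88.0], [269.0, 82.0], [187.0, 127.0], [239.0, 149.0]]
stop top front [[221.0, 46.0], [189.0, 64.0]] lip front upper outer top [[247.0, 150.0]]
top [(25998, [23, 112, 146, 272], [110.7, 270.9]), (12, [97, 122, 3, 8], [98.0, 125.9]), (22, [86, 129, 5, 11], [88.0, 133.9]), (16, [170, 143, 4, 11], [171.5, 147.8]), (14, [82, 149, 3, 10], [82.9, 152.9]), (132, [201, 170, 14, 17], [207.8, 176.9])]
8 fin top front/rear,base top uphill front/rear [[654.0, 214.0], [638.0, 207.0], [615.0, 265.0], [631.0, 272.0], [598.0, 198.0], [576.0, 254.0]]
12 fin top front/rear,base top uphill front/rear [[656.0, 208.0], [640.0, 201.0], [617.0, 259.0], [633.0, 266.0], [601.0, 192.0], [578.0, 248.0]]
16 fin top front/rear,base top uphill front/rear [[659.0, 203.0], [642.0, 195.0], [619.0, 253.0], [636.0, 260.0], [603.0, 187.0], [580.0, 243.0]]
stop top front [[686.0, 204.0], [626.0, 177.0]] lip front upper outer top [[562.0, 251.0]]
```

Request:
jog_arm(motion=[-0.008, 0, 0, 0, -0.016, 0, 0, 0, -0.024, 0, 0, 0, -0.024, 0, 0, 0])

```text
clock: 10.88
tool_pos: [560.3, 143.7, 114.7]
ee_rot: [-0.545, -3.094, 0.001]
contact_force: [-3.1, -3.5, -0.6]
width: 0.222
```

```bash
python3 - <<'E'
from h import *
_,im=snap("side","s7"); _,it=snap("top","t7")
cv2.imwrite("pics/s7b.png",np.hstack([cv2.resize(im[200:280,170:285],None,fx=4,fy=4,interpolation=cv2.INTER_CUBIC),cv2.resize(it[120:200,165:245],None,fx=4,fy=4,interpolation=cv2.INTER_CUBIC)]))
for n in "67": print([b for b in blobs(mask(cv2.imread(f"pics/t{n}.png"),(0,130,70),(8,255,255)),8) if 190<b[2][0]<245 and 150<b[2][1]<220],[b for b in blobs(mask(cv2.imread(f"pics/s{n}.png"),(0,130,70),(8,255,255)),8) if 190<b[2][0]<250 and 200<b[2][1]<260])
E
```

```text
[(132, [201, 170, 14, 17], [207.8, 176.9])] [(86, [220, 226, 14, 12], [227.7, 232.0])]
[(132, [202, 168, 14, 16], [208.7, 174.8])] [(82, [218, 226, 14, 11], [225.8, 231.3])]
```

View pics/s7b.png

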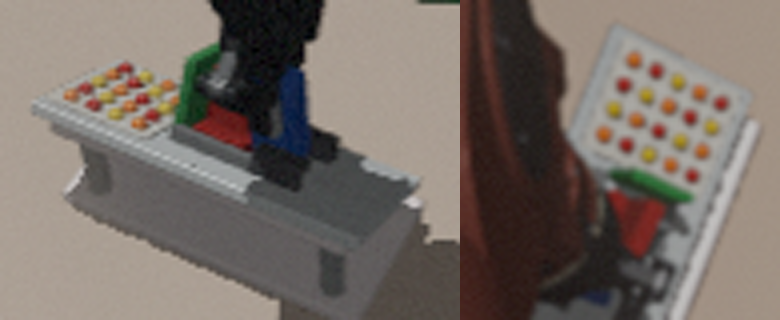

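Request:
jog_arm(motion=[0.06, 0, 0, 0, 0.12, 0, 0, 0, 0.18, 0, 0, 0, 0.25, 0, 0, 0, 0.27, 0, -0.15, 0, 0.27, 0, -0.35, 0, 0.27, 0, -0.42, 0, 0.27, 0, -0.42, 0])

```text
clock: 11.98
tool_pos: [497.3, 168.1, 221.2]
ee_rot: [0.543, 3.091, 0.004]
contact_force: [-0.4, 0.3, -0.8]
width: 0.222
```

```bash
python3 - <<'E'
from h import *
s=robot.read_state(); print(s["tool_pos"],s["clock"],s["width"])
go(435.5,-130,215,84.7)
p,im=snap("side","s8"); o=proj(p,[s["tool_pos"]])[0]; print(o)
x,y=int(o[0]),int(o[1]); x0,y0=x-50,y-40
X=s["tool_pos"]; b=proj(p,[X+[0,0,46],X-[0,0,34]]); print((b-[x0,y0])*6)
cv2.imwrite("pics/s8b.png",cv2.resize(im[y0:y0+90,x0:x0+110],None,fx=6,fy=6,interpolation=cv2.INTER_CUBIC))
E
```

```text
[497.28456978 168.08338351 221.17038391] 11.975 0.2217185446951823
units [-0.174 -1.205  0.022]
jaw angle 70.06 J6 0.53
roll units -0.488 (deg -14.64 )
[261.35756933 211.04603897]
[[301.86065868 158.03352608]
 [302.3384698  296.77817655]]
```

View pics/s8b.png

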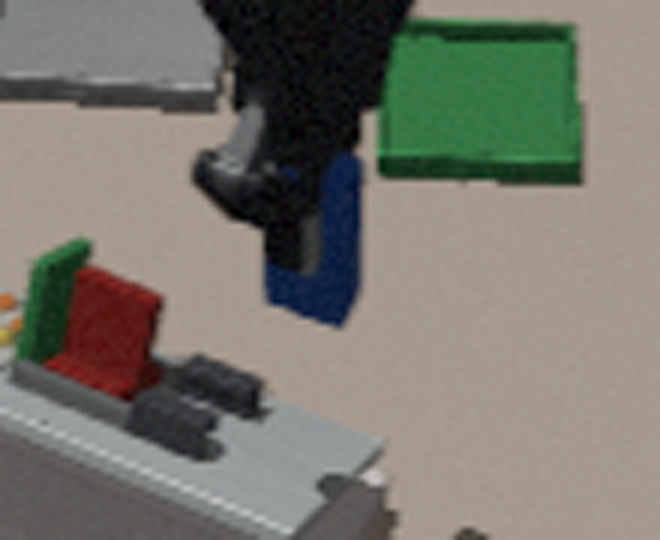

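Request:
jog_arm(motion=[-0.03, -0.22, 0, -0.1, -0.06, -0.44, 0, -0.2, -0.1, -0.66, 0, -0.3, -0.14, -0.84, 0, -0.4, -0.17, -1, 0, -0.488, -0.17, -1, 0, -0.488])

```text
clock: 12.78
tool_pos: [450.2, -84.0, 218.4]
ee_rot: [-0.151, -3.136, -0.001]
contact_force: [-1.2, 0.3, -1.5]
width: 0.221
```

```bash
python3 - <<'E'
from h import *
go(435.5,-132,42,86)
E
```

```text
units [ 0.039 -0.197  0.706]
jaw angle 84.48 J6 -0.25
roll units -0.051 (deg -1.52 )
```

Request:
jog_arm(motion=[0.039, -0.197, 0, -0.05, 0.039, -0.197, 0.15, -0.05, 0.039, -0.197, 0.35, -0.05, 0.039, -0.197, 0.55, -0.05, 0.039, -0.197, 0.66, -0.05, 0.039, -0.197, 0.7, -0.05, 0.039, -0.197, 0.706, -0.05, 0.039, -0.197, 0.706, -0.05])

```text
clock: 13.78
tool_pos: [437.7, -130.6, 44.1]
ee_rot: [0.105, 3.138, -0.001]
contact_force: [0.8, -0.7, -0.5]
width: 0.223
```

Request:
jog_arm(motion=[0, 0, 0.006, 0, 0, 0, 0.01, 0, 0, 0, 0.01, 0])

```text
clock: 14.15
tool_pos: [437.1, -130.6, 41.0]
ee_rot: [0.106, 3.139, -0.0]
contact_force: [1.2, -0.0, -1.9]
width: 0.228
```

Request:
jog_arm(motion=[0, 0, 0.006, 0, 0, 0, 0.006, 0])

```text
clock: 14.4
tool_pos: [436.9, -130.5, 39.2]
ee_rot: [-0.106, -3.14, -0.0]
contact_force: [0.2, -0.7, -1.3]
width: 0.225
```

Request:
jog_arm(motion=[0, 0, 0.005, 0, 0, 0, 0.005, 0])

```text
clock: 14.65
tool_pos: [437.1, -130.6, 38.2]
ee_rot: [0.105, 3.14, -0.0]
contact_force: [-1.4, 0.2, 3.3]
width: 0.221
```

Request:
jog_arm(motion=[0, 0, 0.005, 0, 0, 0, 0.005, 0])

```text
clock: 14.9
tool_pos: [437.2, -130.6, 38.2]
ee_rot: [0.105, 3.139, -0.001]
contact_force: [-5.8, 2.2, 27.1]
width: 0.222
```

Request:
jog_arm(motion=[0, 0, -0.004, 0, 0, 0, -0.004, 0], force=20)

```text
clock: 15.15
tool_pos: [437.2, -130.6, 38.2]
ee_rot: [0.105, 3.139, -0.0]
contact_force: [-2.2, 0.8, 9.8]
width: 0.218
```

Request:
jog_arm(motion=[0, 0, 0, 0, 0, 0, 0, 0, 0, 0, 0, 0, 0, 0, 0, 0, 0, 0, -0.1, 0, 0, 0, -0.3, 0, 0, 0, -0.5, 0, 0, 0, -0.75, 0], fingers=52)

```text
clock: 16.15
tool_pos: [436.3, -130.2, 226.5]
ee_rot: [-0.106, -3.139, -0.001]
contact_force: [1.5, -0.7, -0.4]
width: 0.61
```

```bash
python3 - <<'E'
from h import *
a=np.radians(-20); ex=np.array([np.cos(a),np.sin(a),0]); eh=np.array([-np.sin(a),np.cos(a),0]); T=np.array([581.2,143.1,0])+12*ex-19*eh
s=robot.read_state(); print(s["clock"],s["tool_pos"])
p,im=snap("wrist","w9"); cv2.imwrite("pics/w9b.png",cv2.resize(im[60:300,120:420],None,fx=1.5,fy=1.5))
print(T); go(T[0],T[1],231,70)
E
```

```text
16.15 [ 436.2963055  -130.23197793  226.54570997]
[585.97792873 121.14159849   0.        ]
units [-0.517  1.048  0.014]
jaw angle 86.16 J6 -0.38
roll units 0.539 (deg 16.16 )
```

View pics/w9b.png

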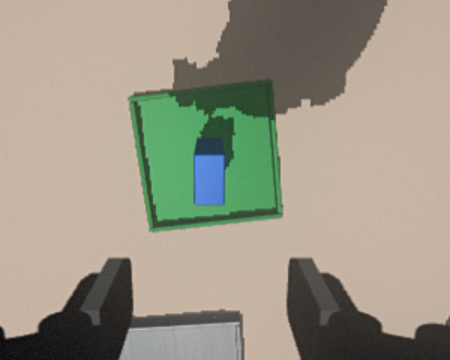

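Request:
jog_arm(motion=[-0.1, 0.2, 0, 0.1, -0.2, 0.4, 0, 0.2, -0.3, 0.6, 0, 0.3, -0.4, 0.8, 0, 0.4, -0.517, 1, 0, 0.539, -0.517, 1, 0, 0.539, -0.517, 1, 0, 0.539])

```text
clock: 17.08
tool_pos: [582.3, 110.2, 224.8]
ee_rot: [-0.544, -3.093, 0.001]
contact_force: [1.5, -0.7, -1.1]
width: 0.609
```

```bash
cat > st.py <<'E'
from h import *
a=np.radians(-20); c=np.cos(np.pi/6); ex=np.array([np.cos(a),np.sin(a),0]); eh=np.array([-np.sin(a),np.cos(a),0]); ey=eh*c+[0,0,.5]; ez=np.cross(ex,ey); O=np.array([581.2,143.1,75])
W=lambda x,y,z:O+x*ex+y*ey+z*ez
E
python3 - <<'E'
from st import *
s=robot.read_state(); print(s["clock"],s["tool_pos"])
p,im=snap("wrist","w10"); m=mask(im,(0,120,40),(8,255,255))
for b in sorted(blobs(m,60))[-3:]: print(b)
n,l,st,_=cv2.connectedComponentsWithStats(m); i=1+np.argmax(st[1:,4]); C=cv2.findContours((l==i).astype(np.uint8),0,2)[0][0]; print("poly",cv2.approxPolyDP(C,2,True).reshape(-1,2).tolist())
for x in (8,12,16): print(x,"top F-,F+,R+,R-; base R-,R+",proj(p,[W(x+20,-6,50),W(x+20,6,50),W(x-20,6,50),W(x-20,-6,50),W(x-20,-20,0),W(x-20,20,0)]).round(1).tolist())
g=mask(im,(50,100,30),(85,255,255)); 
for b in sorted(blobs(g,60))[-2:]: print("green",b)
print("stop top",proj(p,[W(42,-22,55),W(42,22,55),W(50,-22,55),W(50,22,55)]).round(1).tolist())
go(*W(12,0,0)[:2]-19*eh[:2],231,70)
E
```

```text
17.075 [582.28732587 110.18785154 224.80051798]
(74, [294, 279, 10, 10], [298.8, 283.6])
(80, [296, 231, 11, 10], [301.0, 235.8])
(1832, [256, 165, 51, 52], [280.1, 189.3])
poly [[306, 168], [290, 165], [273, 172], [272, 175], [259, 171], [256, 213], [266, 216], [286, 202], [299, 207], [303, 200], [303, 178]]
8 top F-,F+,R+,R-; base R-,R+ [[259.5, 205.8], [271.7, 208.0], [272.3, 161.6], [259.6, 160.4], [272.5, 152.0], [310.5, 155.0]]
12 top F-,F+,R+,R-; base R-,R+ [[259.5, 210.2], [271.6, 212.5], [272.2, 166.4], [259.6, 165.1], [272.5, 156.0], [310.3, 159.3]]
16 top F-,F+,R+,R-; base R-,R+ [[259.5, 214.5], [271.6, 216.9], [272.2, 171.2], [259.6, 169.8], [272.4, 159.9], [310.1, 163.5]]
green (295, [241, 221, 43, 17], [262.6, 229.1])
green (6230, [0, 52, 89, 128], [35.9, 116.9])
stop top [[241.3, 219.4], [285.8, 228.8], [241.4, 227.7], [285.6, 237.8]]
units [ 0.002  0.048 -0.024]
jaw angle 69.99 J6 0.41
roll units -0.0 (deg -0.01 )
```

```bash
python3 - <<'E'
from st import *
p=optics.camera_params("wrist")
A=onz(p,[(256,213),(259,171)],115.3); B=onz(p,[(266.5,216.5),(272,174)],121.3)
for Q in (A,B): 
    d=Q[0]-Q[1]; print(Q.round(1).tolist(),np.linalg.norm(d),np.degrees(np.arctan2(d[1],d[0])),[( (q-O)@ex, (q-O)@eh, (q-O)[2]) for q in Q])
E
```

```text
[[602.4, 99.4, 115.3], [568.0, 114.7, 115.3]] 37.686641294808204 -24.038818860946492 [(np.float64(34.85301997040083), np.float64(-33.84286788464227), np.float64(40.30000000000001)), (np.float64(-2.740028816307568), np.float64(-31.188510146185514), np.float64(40.30000000000001))]
[[606.5, 107.6, 121.3], [572.9, 124.4, 121.3]] 37.608813649731054 -26.59929950633884 [(np.float64(35.92272303522495), np.float64(-24.73140546145477), np.float64(46.30000000000001)), (np.float64(-1.436901036541109), np.float64(-20.409212342618563), np.float64(46.30000000000001))]
```

```bash
python3 - <<'E'
from st import *
T=W(13,0,0)-21.5*eh; go(T[0],T[1],100,65.5)
E
```

```text
units [-0.003  0.039  0.5  ]
jaw angle 69.99 J6 0.41
roll units 0.15 (deg 4.49 )
```

Request:
jog_arm(motion=[-0.003, 0.039, 0.05, 0.15, -0.003, 0.039, 0.15, 0.15, -0.003, 0.039, 0.25, 0.15, -0.003, 0.039, 0.33, 0.15, -0.003, 0.039, 0.39, 0.15, -0.003, 0.039, 0.43, 0.15, -0.003, 0.039, 0.46, 0.15, -0.003, 0.039, 0.46, 0.15], fingers=48)

```text
clock: 18.12
tool_pos: [586.6, 119.0, 110.1]
ee_rot: [-0.667, -3.07, 0.0]
contact_force: [-0.1, 0.2, -0.1]
width: 0.562
```

```bash
python3 - <<'E'
from st import *
T=W(13,0,0)-21.5*eh; go(T[0],T[1],100,65.5); s=robot.read_state(); print(s["contact_force"])
p,im=snap("wrist","w11"); m=mask(im,(0,120,40),(8,255,255)); m[300:]=0
n,l,st,_=cv2.connectedComponentsWithStats(m); i=1+np.argmax(st[1:,4]); C=cv2.findContours((l==i).astype(np.uint8),0,2)[0][0]; P=cv2.approxPolyDP(C,2,True).reshape(-1,2); print(P.tolist())
print("expected top F-,F+,R+,R- at x16,y-2.5",proj(p,[W(36,-8.5,50),W(36,3.5,50),W(-4,3.5,50),W(-4,-8.5,50)]).round(0).tolist())
E
```

```text
units [ 0.001 -0.003  0.04 ]
jaw angle 65.48 J6 0.51
roll units -0.001 (deg -0.02 )
[-0.10355385  0.23861373 -0.06558074]
[[317, 197], [309, 196], [308, 199], [307, 195], [302, 197], [300, 194], [293, 195], [287, 192], [286, 196], [284, 192], [273, 191], [272, 194], [271, 190], [266, 190], [264, 194], [264, 189], [259, 189], [262, 193], [253, 192], [253, 206], [260, 201], [266, 211], [262, 213], [264, 210], [261, 210], [259, 214], [262, 218], [261, 223], [258, 217], [251, 225], [247, 223], [249, 228], [250, 225], [253, 234], [251, 235], [249, 230], [250, 235], [244, 241], [246, 239], [248, 243], [245, 247], [251, 247], [249, 252], [246, 249], [247, 254], [245, 257], [243, 254], [242, 260], [236, 257], [237, 287], [255, 293], [289, 257], [306, 262], [306, 235], [309, 230], [317, 228], [312, 226], [313, 223], [316, 224]]
expected top F-,F+,R+,R- at x16,y-2.5 [[240.0, 288.0], [260.0, 293.0], [253.0, 218.0], [232.0, 216.0]]
```

Request:
jog_arm(motion=[0, -0.006, 0.02, 0, 0, -0.006, 0.04, 0, 0, -0.006, 0.04, 0])

```text
clock: 18.55
tool_pos: [585.8, 117.7, 99.8]
ee_rot: [-0.667, -3.069, 0.0]
contact_force: [-0.4, 0.1, -0.6]
width: 0.564
```

Request:
jog_arm(motion=[0, 0, 0, 0, 0, 0, 0, 0, 0, 0, 0, 0], fingers=27)

```text
clock: 18.92
tool_pos: [586.2, 117.8, 100.4]
ee_rot: [0.667, 3.07, 0.0]
contact_force: [0.5, 0.3, -0.0]
width: 0.317
```

Request:
jog_arm(motion=[0, 0, 0, 0, 0, 0, -0.004, 0], fingers=22)

```text
clock: 19.18
tool_pos: [586.1, 117.7, 101.3]
ee_rot: [-0.667, -3.07, 0.0]
contact_force: [0.0, -0.4, -1.1]
width: 0.257
```

Request:
jog_arm(motion=[0, 0, 0, 0, 0, 0, -0.004, 0], fingers=18)

```text
clock: 19.42
tool_pos: [586.4, 117.9, 102.8]
ee_rot: [0.667, 3.069, 0.001]
contact_force: [-0.2, 0.2, 5.6]
width: 0.216
```

Request:
jog_arm(motion=[0, 0, -0.004, 0, 0, 0, -0.008, 0], fingers=15)

```text
clock: 19.68
tool_pos: [586.6, 118.3, 104.6]
ee_rot: [0.666, 3.069, 0.002]
contact_force: [1.9, 3.9, 1.0]
width: 0.212
```

Request:
jog_arm(motion=[0, 0, -0.004, 0, 0, 0, -0.008, 0], fingers=12)

```text
clock: 19.92
tool_pos: [586.3, 118.2, 106.2]
ee_rot: [-0.666, -3.07, -0.001]
contact_force: [1.6, 3.6, -0.8]
width: 0.205
```

Request:
jog_arm(motion=[0, 0, 0, 0, 0, 0, -0.004, 0, 0, 0, -0.008, 0], fingers=0, force=45)

```text
clock: 20.3
tool_pos: [586.8, 119.1, 108.6]
ee_rot: [0.665, 3.07, 0.005]
contact_force: [4.1, 9.9, 1.3]
width: 0.175
```

```bash
python3 - <<'E'
from st import *
s=robot.read_state(); print(s["contact_force"],s["wrist_torque"],s["clock"])
q,im2=snap("side","s12"); m=mask(im2,(0,120,50),(8,255,255)); m[:180]=0;m[280:]=0
print(sorted(blobs(m,20))[-3:])
i8=cv2.imread("pics/s8.png"); m=mask(i8,(0,120,50),(8,255,255)); m[:180]=0;m[280:]=0; print(sorted(blobs(m,20))[-3:])
E
```

```text
[4.11026436 9.90229997 1.27783041] [ 2.63763005 -1.0204988   0.24435114] 20.3
[(155, [219, 218, 19, 20], [228.6, 228.7]), (276, [410, 239, 31, 24], [426.7, 252.3]), (486, [391, 206, 35, 42], [402.8, 225.3])]
[(26, [425, 200, 9, 11], [428.3, 204.5]), (247, [218, 215, 20, 22], [228.7, 226.3]), (745, [391, 206, 52, 56], [412.1, 236.5])]
```

Request:
jog_arm(motion=[0, 0.006, -0.006, 0, 0, 0.012, -0.012, 0, 0, 0.018, -0.018, 0, 0, 0.018, -0.018, 0])

```text
clock: 20.85
tool_pos: [588.2, 121.1, 113.2]
ee_rot: [0.667, 3.069, -0.002]
contact_force: [-0.5, -2.1, 6.9]
width: 0.129
```

Request:
jog_arm(motion=[0, 0.01, -0.012, 0, 0, 0.02, -0.024, 0, 0, 0.02, -0.024, 0])

```text
clock: 21.22
tool_pos: [590.0, 126.6, 118.7]
ee_rot: [-0.666, -3.07, 0.0]
contact_force: [0.9, -0.6, -1.7]
width: 0.125
```

Request:
jog_arm(motion=[0, 0, 0, 0, 0, 0, -0.03, 0, 0, 0, -0.08, 0, 0, 0, -0.16, 0, 0, 0, -0.26, 0, 0, 0, -0.36, 0, 0, 0, -0.4, 0, 0, 0, -0.4, 0], force=60)

```text
clock: 22.22
tool_pos: [590.5, 126.4, 219.5]
ee_rot: [0.667, 3.069, 0.001]
contact_force: [-0.2, -0.7, -2.1]
width: 0.12
```

```bash
python3 - <<'E'
from st import *
s=robot.read_state(); X=s["tool_pos"]; print(X,s["contact_force"],s["width"],s["clock"])
p,im=snap("side","s13"); o=proj(p,[X])[0]; x0,y0=int(o[0])-45,int(o[1])-35
A=cv2.resize(im[y0:y0+80,x0:x0+90],None,fx=5,fy=5,interpolation=cv2.INTER_CUBIC)
cv2.circle(A,tuple(int(v) for v in (o-[x0,y0])*5),3,(0,255,255),1)
b=proj(p,[X,X-[0,0,20],X-[0,0,40]]); print(((b-[x0,y0])*5).round(0).tolist())
_,iw=snap("wrist","w13"); Bq=cv2.resize(iw[150:350,170:350],(360,400))
cv2.imwrite("pics/g13.png",np.hstack([A,Bq]))
E
```

```text
[590.46936985 126.41954706 219.46409246] [-0.23685971 -0.74498673 -2.09368453] 0.11955022282594659 22.225
[[229.0, 178.0], [232.0, 206.0], [235.0, 233.0]]
```

View pics/g13.png

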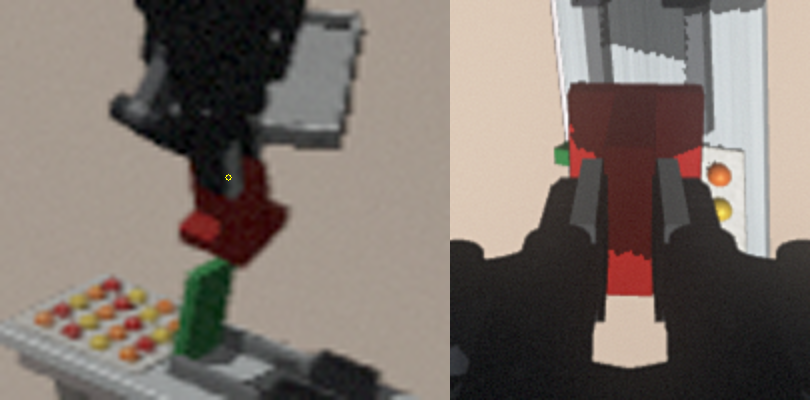

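```bash
python3 - <<'E'
from st import *
s=robot.read_state(); X=s["tool_pos"]; M=R.from_rotvec(s["ee_rot"]).as_matrix(); p=optics.camera_params("wrist"); q=optics.camera_params("side")
im=cv2.imread("pics/w13.png"); m=mask(im,(0,120,25),(10,255,255)); n,l,st,_=cv2.connectedComponentsWithStats(m[:, :]); i=1+np.argmax(st[1:,4]); print(st[i])
for v in range(190,250,6): 
    u=np.where(l[v]==i)[0]; print(v,u.min() if len(u) else 0,u.max() if len(u) else 0, end=" | ")
# colour profile up the fin centre
print("\n",[im[v,265].tolist() for v in range(188,300,6)])
im=cv2.imread("pics/s13.png"); m=mask(im,(0,120,25),(10,255,255)); m[:, :200]=0; m[:,300:]=0; m[300:]=0
for b in blobs(m,60): print("side",b)
n,l,st,_=cv2.connectedComponentsWithStats(m); i=max(range(1,n),key=lambda k:st[k,4]*(st[k,1]>150)); C=cv2.findContours((l==i).astype(np.uint8),0,2)[0][0]; print(cv2.approxPolyDP(C,1.5,True).reshape(-1,2).tolist())
for t in (18,24,30):
  for pit in (-12,0,12):
    Rp=M@R.from_euler("y",pit,degrees=True).as_matrix()
    # tool x = -plate x ; spacer centre offset 3mm along +ex => tool x -3 ; underside at tool z = +t
    P=lambda fx,y,z:X+Rp@np.array([-3-fx,y,t-z])
    c=[P(-20,-20,0),P(-20,20,0),P(-20,20,10),P(20,-20,0),P(20,20,0),P(20,20,10),P(20,0,50)]
    print(t,pit,"wrist rear bottom",proj(p,c[:3]).round(0).tolist(),"side R-,R+,R+top,F-,F+,F+top",proj(q,c[:6]).round(0).tolist())
E
```

```text
[ 229  200   67   98 2155]
190 0 0 | 196 0 0 | 202 230 230 | 208 230 241 | 214 230 279 | 220 230 282 | 226 230 295 | 232 230 294 | 238 230 294 | 244 249 270 | 
 [[207, 206, 199], [49, 48, 77], [51, 51, 79], [44, 46, 72], [38, 41, 71], [44, 44, 73], [40, 41, 80], [34, 36, 79], [37, 39, 81], [37, 39, 82], [34, 38, 81], [36, 38, 81], [33, 36, 80], [33, 32, 81], [28, 33, 78], [45, 50, 181], [43, 49, 171], [42, 47, 167], [41, 42, 169]]
side (3000, [200, 0, 100, 130], [226.1, 59.9])
side (185, [215, 192, 21, 21], [225.1, 203.3])
[[229, 192], [228, 199], [225, 202], [218, 197], [218, 202], [215, 205], [216, 208], [227, 212], [233, 206], [231, 208], [230, 206], [235, 204], [230, 198], [231, 193]]
18 -12 wrist rear bottom [[223.0, 206.0], [294.0, 206.0], [296.0, 208.0]] side R-,R+,R+top,F-,F+,F+top [[235.0, 199.0], [225.0, 209.0], [226.0, 207.0], [221.0, 191.0], [212.0, 201.0], [212.0, 198.0]]
18 0 wrist rear bottom [[222.0, 201.0], [295.0, 201.0], [297.0, 207.0]] side R-,R+,R+top,F-,F+,F+top [[236.0, 198.0], [227.0, 209.0], [226.0, 206.0], [223.0, 193.0], [213.0, 203.0], [213.0, 200.0]]
18 1
[... 688 characters left out ...]
,F+top [[238.0, 200.0], [228.0, 210.0], [227.0, 207.0], [225.0, 196.0], [216.0, 206.0], [214.0, 203.0]]
30 -12 wrist rear bottom [[226.0, 204.0], [292.0, 204.0], [293.0, 206.0]] side R-,R+,R+top,F-,F+,F+top [[234.0, 202.0], [225.0, 212.0], [225.0, 210.0], [221.0, 194.0], [212.0, 204.0], [212.0, 201.0]]
30 0 wrist rear bottom [[225.0, 195.0], [292.0, 195.0], [294.0, 200.0]] side R-,R+,R+top,F-,F+,F+top [[236.0, 202.0], [227.0, 212.0], [227.0, 209.0], [223.0, 196.0], [214.0, 206.0], [213.0, 203.0]]
30 12 wrist rear bottom [[224.0, 187.0], [293.0, 187.0], [295.0, 195.0]] side R-,R+,R+top,F-,F+,F+top [[238.0, 201.0], [229.0, 212.0], [228.0, 209.0], [225.0, 198.0], [216.0, 208.0], [215.0, 205.0]]
```

```bash
python3 - <<'E'
from st import *
go(643,-170,100,65.5)
p=optics.camera_params("top"); im=cv2.imread("pics/t7.png"); print("tray px in top", onz(p,[(296,141),(336,141),(336,187),(297,187)],16).round(0).tolist())
E
```

```text
units [-0.686 -0.99   0.472]
jaw angle 65.49 J6 0.52
roll units -0.0 (deg -0.01 )
tray px in top [[711.0, -116.0, 16.0], [712.0, -230.0, 16.0], [579.0, -228.0, 16.0], [578.0, -118.0, 16.0]]
```

Request:
jog_arm(motion=[-0.06, -0.09, 0, 0, -0.16, -0.23, 0, 0, -0.27, -0.39, 0, 0, -0.38, -0.55, 0, 0, -0.49, -0.71, 0, 0, -0.6, -0.86, 0, 0, -0.66, -0.95, 0, 0, -0.686, -0.99, 0, 0])

```text
clock: 23.32
tool_pos: [643.1, -170.9, 217.9]
ee_rot: [-0.668, -3.068, -0.001]
contact_force: [0.8, 0.5, -2.8]
width: 0.118
```

Request:
jog_arm(motion=[0, 0, 0.06, 0, 0, 0, 0.18, 0, 0, 0, 0.32, 0, 0, 0, 0.46, 0, 0, 0, 0.58, 0, 0, 0, 0.66, 0, 0, 0, 0.68, 0, 0, 0, 0.68, 0])

```text
clock: 24.32
tool_pos: [643.3, -168.9, 48.8]
ee_rot: [-0.665, -3.07, -0.0]
contact_force: [0.3, 0.6, -1.2]
width: 0.122
```

```bash
python3 - <<'E'
from st import *
s=robot.read_state(); print(s["tool_pos"],s["contact_force"],s["clock"],s["width"]); go(643,-170,40,65.5)
p,im=snap("wrist","w14"); M=R.from_rotvec(s["ee_rot"]).as_matrix(); X=s["tool_pos"]
P=lambda fx,y,z:X+M@np.array([-3-fx,y,30-z]); print("pred rear bottom",proj(p,[P(-20,-20,0),P(-20,20,0)]).round(0).tolist())
print([im[v,265].tolist() for v in range(184,204,2)])
E
```

```text
[ 643.29999223 -168.89174548   48.78591895] [ 0.29340642  0.64424042 -1.22548962] 24.325 0.12229367642914732
units [-0.001 -0.005  0.035]
jaw angle 65.55 J6 0.06
roll units 0.002 (deg 0.05 )
pred rear bottom [[225.0, 195.0], [292.0, 195.0]]
[[98, 96, 98], [97, 94, 95], [94, 95, 95], [97, 97, 93], [48, 47, 81], [33, 35, 76], [37, 38, 80], [41, 40, 81], [35, 38, 78], [40, 39, 77]]
```

Unslipped in the grip. Lower the rest in small steps.

Request:
jog_arm(motion=[0, 0, 0.012, 0, 0, 0, 0.024, 0, 0, 0, 0.032, 0, 0, 0, 0.032, 0])

```text
clock: 24.88
tool_pos: [643.6, -169.9, 41.4]
ee_rot: [0.667, 3.069, 0.0]
contact_force: [-1.8, 1.4, 4.5]
width: 0.126
```

Request:
jog_arm(motion=[0, 0, 0.006, 0, 0, 0, 0.006, 0])

```text
clock: 25.12
tool_pos: [643.9, -169.8, 40.8]
ee_rot: [0.666, 3.069, 0.0]
contact_force: [-3.2, 3.3, 12.2]
width: 0.121
```

Request:
jog_arm(motion=[0, 0, 0.006, 0, 0, 0, 0.006, 0])

```text
clock: 25.38
tool_pos: [643.9, -169.6, 40.6]
ee_rot: [0.666, 3.068, 0.001]
contact_force: [-7.1, 5.8, 23.7]
width: 0.119
```

Request:
jog_arm(motion=[0, 0, 0.005, 0, 0, 0, 0.005, 0])

```text
clock: 25.62
tool_pos: [644.1, -169.2, 40.2]
ee_rot: [0.665, 3.068, 0.002]
contact_force: [-9.1, 8.6, 32.6]
width: 0.119
```

Request:
jog_arm(motion=[0, 0, -0.01, 0, 0, 0, -0.01, 0])

```text
clock: 25.88
tool_pos: [644.0, -169.8, 40.4]
ee_rot: [0.666, 3.069, 0.001]
contact_force: [-2.0, 3.3, 13.0]
width: 0.124
```

Request:
jog_arm(motion=[0, 0, 0, 0, 0, 0, 0, 0], force=20)

```text
clock: 26.12
tool_pos: [644.0, -169.8, 40.4]
ee_rot: [0.666, 3.069, 0.001]
contact_force: [-3.3, 3.8, 12.4]
width: 0.117
```

```bash
python3 - <<'E'
from st import *
s=robot.read_state(); print(s["tool_pos"],s["contact_force"],s["wrist_torque"]); X=s["tool_pos"]; M=R.from_rotvec(s["ee_rot"]).as_matrix()
p,im=snap("wrist","w15"); q,_=snap("side","s15")
print([im[v,265].tolist() for v in range(180,204,2)])
def edge(u):  # rear edge row at column u
    h=im[170:215,u].astype(int); return 170+int(np.argmax((h[:,2]-h[:,1])>18))
print("rear edge rows",[(u,edge(u)) for u in range(232,296,9)])
for t in (30,34,37):
  for pit in (-6,0,6):
    Rp=M@R.from_euler("y",pit,degrees=True).as_matrix(); P=lambda fx,y,z:X+Rp@np.array([-3-fx,y,t-z])
    print(t,pit,proj(p,[P(-20,-20,0),P(-20,20,0)]).round(0).tolist(), "z of base edges",(P(-20,0,0)[2].round(1),P(20,0,0)[2].round(1)))
E
```

```text
[ 644.03965671 -169.78330372   40.39810087] [-3.33034298  3.76655059 12.39327798] [0.62716633 0.67321903 0.00411679]
[[97, 97, 95], [102, 102, 102], [103, 100, 101], [95, 95, 96], [96, 95, 95], [100, 98, 97], [51, 50, 80], [41, 41, 82], [33, 38, 81], [40, 42, 82], [38, 38, 79], [37, 36, 78]]
rear edge rows [(232, 192), (241, 192), (250, 192), (259, 192), (268, 192), (277, 192), (286, 192), (295, 170)]
30 -6 [[225.0, 199.0], [292.0, 199.0]] z of base edges (np.float64(8.8), np.float64(13.0))
30 0 [[225.0, 195.0], [292.0, 195.0]] z of base edges (np.float64(10.4), np.float64(10.4))
30 6 [[224.0, 191.0], [293.0, 191.0]] z of base edges (np.float64(12.3), np.float64(8.2))
34 -6 [[226.0, 198.0], [291.0, 198.0]] z of base edges (np.float64(4.8), np.float64(9.0))
34 0 [[225.0, 193.0], [292.0, 193.0]] z of base edges (np.float64(6.4), np.float64(6.4))
34 6 [[225.0, 188.0], [292.0, 188.0]] z of base edges (np.float64(8.3), np.float64(4.2))
37 -6 [[226.0, 197.0], [291.0, 197.0]] z of base edges (np.float64(1.8), np.float64(6.0))
37 0 [[226.0, 192.0], [291.0, 192.0]] z of base edges (np.float64(3.4), np.float64(3.4))
37 6 [[225.0, 187.0], [292.0, 187.0]] z of base edges (np.float64(5.3), np.float64(1.2))
```

Request:
jog_arm(motion=[0, 0, -0.003, 0, 0, 0, -0.003, 0], fingers=15)

```text
clock: 26.48
tool_pos: [643.4, -170.1, 39.6]
ee_rot: [-0.667, -3.07, 0.0]
contact_force: [0.4, 0.3, 0.5]
width: 0.174
```

Request:
jog_arm(motion=[0, 0, 0, 0, 0, 0, 0, 0, 0, 0, 0, 0, 0, 0, 0, 0], fingers=40)

```text
clock: 26.98
tool_pos: [643.4, -169.9, 39.8]
ee_rot: [-0.667, -3.07, -0.0]
contact_force: [0.4, -0.4, -0.4]
width: 0.471
```

Request:
jog_arm(motion=[0, 0, -0.05, 0, 0, 0, -0.15, 0, 0, 0, -0.3, 0, 0, 0, -0.45, 0, 0, 0, -0.6, 0, 0, 0, -0.72, 0, 0, 0, -0.72, 0])

```text
clock: 27.85
tool_pos: [644.9, -170.5, 223.5]
ee_rot: [0.666, 3.065, -0.001]
contact_force: [0.2, -0.1, -1.4]
width: 0.47
```

```bash
python3 - <<'E'
from st import *
s=robot.read_state(); X=s["tool_pos"]; print(X,s["clock"])
p,im=snap("wrist","w16"); m=mask(im,(0,110,30),(10,255,255)); n,l,st,_=cv2.connectedComponentsWithStats(m); i=1+np.argmax(st[1:,4]); C=cv2.findContours((l==i).astype(np.uint8),0,2)[0][0]
print(st[i],cv2.approxPolyDP(C,1.5,True).reshape(-1,2).tolist())
b=R.from_rotvec([0,0,np.radians(-24.5)]).as_matrix()
P=lambda dx,y,z:np.array([644,-169.8,4])+b@np.array([3+dx,y,z])
print("pred fin top F-,F+,R+,R-",proj(p,[P(20,-6,50),P(20,6,50),P(-20,6,50),P(-20,-6,50)]).round(0).tolist(),"base top",proj(p,[P(20,-20,10),P(20,20,10),P(-20,20,0),P(-20,-20,0)]).round(0).tolist())
for n_ in ("side","top"):
    q,i2=snap(n_,n_[0]+"16"); m=mask(i2,(0,130,60),(8,255,255)); bl=mask(i2,(105,120,50),(130,255,255)); c=proj(q,[P(0,0,25)])[0]; d=proj(q,[[436.5,-130.5,44]])[0]
    print(n_,"red",[k for k in blobs(m,10) if np.hypot(*(np.array(k[2])-c))<25],c,"top/base pred",proj(q,[P(0,0,50),P(0,0,0)]).round(1).tolist(),"blue",[k for k in blobs(bl,10) if np.hypot(*(np.array(k[2])-d))<25],d)
    i0=cv2.imread(f"pics/{n_}0.png"); 
    for nm,lo,hi in (("amber",(5,120,50),(16,255,200)),("yellow",(20,150,100),(35,255,255))):
        print(nm,[ [k for k in blobs(mask(z,lo,hi),60) if (nm=="yellow" or abs(k[2][0]-(280 if n_=="side" else 405))<25)][:3] for z in (i0,i2)])
    for nm,X0 in (("carton",(632,-412,25)),("bottle",(495,-429,90)),("tub",(532,379,50))):
        u,v=proj(q,[X0])[0].astype(int); A=i0[v-20:v+20,u-22:u+22].astype(int); B=i2[v-20:v+20,u-22:u+22].astype(int); print(nm,"mean abs diff",np.abs(A-B).mean().round(2))
E
```

```text
[ 644.87029189 -170.49272904  223.54089523] 27.85
[ 243  150   34   42 1113] [[243, 150], [244, 182], [254, 182], [255, 191], [264, 191], [265, 182], [276, 182], [276, 150], [266, 150], [266, 157], [264, 155], [255, 155], [254, 150]]
pred fin top F-,F+,R+,R- [[254.0, 193.0], [265.0, 193.0], [265.0, 156.0], [253.0, 156.0]] base top [[242.0, 184.0], [276.0, 184.0], [276.0, 149.0], [242.0, 149.0]]
side red [(33, [223, 162, 11, 7], [228.4, 164.8]), (41, [222, 173, 11, 7], [227.0, 176.0])] [228.11102154 170.02971639] top/base pred [[227.6, 164.5], [228.6, 175.4]] blue [(199, [286, 168, 11, 22], [290.4, 178.7])] [289.63976988 179.31045082]
amber [[(138, [274, 113, 15, 13], [280.9, 119.0])], [(177, [274, 113, 15, 15], [281.0, 120.6])]]
yellow [[], []]
carton mean abs diff 23.82
bottle mean abs diff 16.03
tub mean abs diff 16.87
top red [] [316.20578805 162.27828297] top/base pred [[317.5, 160.4], [315.0, 164.1]] blue [] [302.77605915 237.61737757]
amber [[(226, [400, 209, 20, 21], [407.5, 218.7])], [(111, [376, 309, 14, 22], [381.8, 319.7])]]
yellow [[(416, [100, 188, 23, 23], [111.2, 199.0])], [(419, [100, 188, 24, 23], [111.5, 199.2])]]
carton mean abs diff 50.8
bottle mean abs diff 50.18
tub mean abs diff 44.87
```

```bash
python3 - <<'E'
from st import *
for n in ("side","top"):
    q=optics.camera_params(n); a=cv2.imread(f"pics/{n}0.png"); b=cv2.imread(f"pics/{n[0]}16.png"); print(n,"means",a.mean().round(1),b.mean().round(1))
    for nm,X in (("carton",(632,-412,25)),("bottle",(495,-429,90)),("tub",(532,379,50))):
        u,v=proj(q,[X])[0].astype(int); t=a[v-20:v+20,u-20:u+20]; r=cv2.matchTemplate(b[v-30:v+30,u-30:u+30],t,cv2.TM_CCOEFF_NORMED); _,mx,_,loc=cv2.minMaxLoc(r); print(nm,round(mx,3),"shift",loc[0]-10,loc[1]-10, t.mean().round(0), b[v-20:v+20,u-20:u+20].mean().round(0))
E
```

```text
side means 102.0 107.2
carton 0.662 shift 0 0 129.0 140.0
bottle 0.998 shift 0 0 105.0 121.0
tub 0.998 shift 0 0 119.0 135.0
top means 105.1 120.8
carton 0.004 shift 10 10 116.0 70.0
bottle 0.646 shift 10 -6 99.0 98.0
tub 0.998 shift 0 0 98.0 143.0
```

Request:
jog_arm(motion=[0.1, 0.2, -0.05, 0, 0.2, 0.4, -0.1, 0, 0.3, 0.6, -0.1, 0, 0.4, 0.8, -0.1, 0, 0.4, 1, -0.1, 0, 0.4, 1, -0.1, 0, 0.4, 1, -0.1, 0])

```text
clock: 28.88
tool_pos: [655.6, 98.8, 243.7]
ee_rot: [-0.666, -3.068, 0.001]
contact_force: [0.4, -0.1, 0.7]
width: 0.467
```

```bash
python3 - <<'E'
from st import *
for n in ("side","top"):
    q,b=snap(n,n[0]+"17"); a=cv2.imread(f"pics/{n}0.png")
    for nm,X in (("carton",(632,-412,25)),("bottle",(495,-429,90)),("tub",(532,379,50))):
        u,v=proj(q,[X])[0].astype(int); t=a[v-20:v+20,u-20:u+20]; r=cv2.matchTemplate(b[v-30:v+30,u-30:u+30],t,cv2.TM_CCOEFF_NORMED); _,mx,_,loc=cv2.minMaxLoc(r); print(n,nm,round(mx,3),"shift",loc[0]-10,loc[1]-10)
    print("red",[k for k in blobs(mask(b,(0,130,60),(8,255,255)),10) if k[2][1]<200 and 215<k[2][0]<335],"blue",[k for k in blobs(mask(b,(105,120,50),(130,255,255)),20) if 280<k[2][0]<320])
s=robot.read_state(); print(s["clock"],s["tool_pos"])
E
```

```text
side carton 0.997 shift 0 0
side bottle 0.998 shift 0 0
side tub 0.998 shift 0 0
red [(34, [224, 162, 10, 7], [228.4, 164.8]), (42, [222, 173, 11, 7], [227.4, 176.0])] blue [(199, [286, 168, 11, 22], [290.5, 178.6])]
top carton 0.998 shift 0 0
top bottle 0.998 shift 0 0
top tub -0.154 shift -10 -10
red [(175, [307, 155, 17, 17], [315.2, 163.1])] blue [(99, [300, 231, 9, 14], [303.8, 237.6])]
28.975 [655.75314239  97.86804486 244.30911962]
```

All bystanders are unmoved, the spacer stands in the tray, and the block stands in the dish.

```bash
python3 -c "
from bench import robot
print(robot.job_done())"
```

```text
the job is handed in; nothing more can be done
None
```

The job is done and handed in at about 29 s of the 54 s limit.

**What I did**
- I took the blue block from the dish and pushed the spacer along its track with it. The spacer ended at about plate x 15–16, clear of the lips and short of the stop.
- I stood the block back in the green dish.
- I gripped the spacer by its fin, which turned it upright between the pads as it lifted. I then set it in the steel tray and let go.

**What the last checks showed**
- **Spacer:** in the wrist picture after letting go, its outline matched the standing-on-base prediction to about 1–2 px. It did not move between the last two looks.
- **Block:** the wrist picture after I let go showed it upright in the dish, and it was in the same place in the final pictures.
- **Bystanders:** the amber bottle, tub and carton showed no shift from the first pictures (match 0.997 or better). The arm hid some of them in single views, and those low matches went away in views that were not blocked.
- **Robot:** it was clear of everything when I handed in.

**What did not go to plan**
- I first estimated the underside of the gripped spacer at 30 mm below the tool point. It touched the tray floor at about 36 mm, so the wrist briefly read 33 N upward before I backed off and released.
- The push needed one more 6 mm step after the pictures put the spacer only just at the clear limit.
- The first squeeze on the fin, at 20 N, stalled. It took 45 N and a few millimetres uphill to bring the spacer upright.

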